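# Shim a bearing and hold the shaft collar on the flat

### The job

First lay the orange shim plate over the upright shaft so that it lies flat on top of the blue bearing block, and let go of it. Then pinch the shaft squarely across its red-dyed milled flat, one finger lying on the flat, and turn the shaft until the flat faces the block's yellow front mark. Finally slip the collar over the shaft with its set screw to the flat, down onto the shim, and finish still gripping the collar and pressing it down on the shim, ready for a colleague to tighten the screw; leave the other things on the bench where they are.

Things in the scene. Friction and masses are not known exactly. Their poses are not given: they have to be found in the camera images.
- bearing_block: Blue flange bearing block, bolted down. Origin at the centre of its underside on the bench; z up, on the shaft's axis. Base 100 (x) x 90 (y) x 12 mm, then a round boss (radius 36 mm at its foot, 25 mm at its top). The flat top of the boss is 50 mm above the bench. Its front is its own -x side, with yellow marks on base and boss.
- shaft (a joint): Turn of the upright steel shaft in the block, rad, counterclockwise from above; 0 when the flat faces the block's front (-x). The shaft is 22 mm in diameter, its top end 110 mm above the bench (60 mm above the boss), the rim chamfered 2.5 mm. It starts 0.5 to 1.5 rad from the front and turns with a light drag of 0.06 N m, staying where it is left.
- flat (a point): The milled set-screw flat on the shaft, dyed red, 16 mm wide, from 9 to 57 mm above the boss. Origin at the middle of its surface, 7 mm from the shaft's axis; its own -x points straight out of the flat, z up. Across the flat the shaft measures 18 mm (22 mm elsewhere), so the middle of that pinch lies 2 mm behind the axis, on the side away from the flat.
- shim: Orange plate, 64 (x) x 46 (y) x 6 mm, 50 g, with a round 30 mm hole through its centre; lies flat on the bench at the start. Origin at the centre of its underside, z up. It can be picked by its two long edges (46 mm apart, along its y).
- collar: Dark steel shaft collar on the bench, 44 mm outside, 26 mm bore, 20 mm high, 0.15 kg. Origin under its centre, z up. Brass set screw on its own -x side, 10 mm up, with a yellow stripe above it on the top face; its 6 mm tip stands 4 mm into the bore, so the collar passes down the shaft only with the screw to the flat (within about 20 degrees).
- screw_tip (a point): Inner end of the collar's set screw, 9 mm from the collar's axis on its -x side, 10 mm above its underside; axes as the collar's.
- thread_lock: Small red bottle, 25 x 25 x 85 mm, bystander; origin under its centre.
- hex_key: Black hex key lying on the bench, 31 x 88 x 7 mm, bystander; origin under its centre.
- grease_tin: Round white tin with a green lid, 70 mm diameter, 41 mm high, bystander; origin under its centre.
Mind the look-alikes: they are no part of the job. Of the things that look like the bearing_block, the larger one is meant. Of the things that look like the collar, take the one that is farthest to the robot's right at the start.

How it is judged:
By the outcome, as a careful person would: the job done as asked, in the order asked, and still so for the second after the job is handed in, while the arm keeps its last pose, push and grip.
It also fails if it takes over 64 s, if anything falls off the work surface, if the arm or the gripper's body presses on something with over 40 N, if the wrist force passes 120 N, or if a joint passes its speed limit or range.

### The arm

A 7-joint arm with a two-finger parallel gripper is mounted at the origin on a cart in front of the work surface, level with it; the furniture and walls round the work are solid. World frame = base frame: x ahead of the robot, y to its left, z up, the work surface at z = 0. Lengths are in m, angles in degrees, forces in N, time in s.
With the tool pointing down it reaches from about 0.35 to 0.9 m from the base axis. Payload 8.1 kg.
Tool frame: the origin (TCP) lies midway between the tips of the shut fingers; the grasp point (between the pads) lies 19 mm behind it; z points along the fingers, y is the line along which they close (so a half turn about z gives the same grasp; the last joint's range is limited). The gripper opens to 85 mm and grips with 20 to 120 N. Pads are 22 mm wide; open, the fingers measure 114 mm over their backs; the gripper's body (76 mm by 85 mm) begins 54 mm behind the grasp point. The pads swing forward as they close: fully open they stand 13 mm farther back than shut.
Start: joints at [69.465, 24.895, 1.432, 90.138, -0.665, 64.973, -4.303], TCP at [0.158, -0.605, 0.231] pointing down, gripper open.
Joint ranges: [-149.89, 149.89], [-25.12, 119.58], [-72.63, 75.52], [4.76, 147.25], [-75.54, 255.54], [6.69, 114.76], [-157.13, 157.13]. Speed limits (degrees/s): [127.2, 127.2, 172.46, 172.46, 180, 180, 180].

### API

Orientations are given as a 3x3 rotation matrix whose columns are the frame's x, y, z axes.
In Python, from station import bot gives the robot as it stands.
- The arm moves only by the tool carry_out, never from a script. Its argument "steps" is a list of rows, each a list of 5 numbers: the shift along the world's x, y, z in m, then the turn about the world's z in rad, then the opening, from -1 (shut) to 1 (fully open), so that 0 is half open. A call has 1 to 10 rows; each row is the pose to reach, as a shift and turn from the pose commanded when the call began; what a row does not reach only later rows make up. A row lasts 1/8 s, in which the tool goes at most 62.5 mm and 10.7 degrees, less where a joint would pass 70% of its speed; a pose out of reach is approached as far as the arm can. A call with a gripper value outside its range is refused whole. The fingers move at their own pace and stop on an object; "force" is the grip in N (left out, the last holds). Time passes only in rows, so rows that repeat a pose let the fingers close. It gives the time, the measured TCP pose, the force, the opening and the grip force at its end, in the units of the state.
- bot.sense(): the state, without advancing time (a new reading comes with each control period).
- bot.grab_frame(name): name is "scene" or "top" or "wrist"; returns a dict with "frame" (400x640x3 uint8, red, green, blue), "fov_y" (degrees; the focal length in pixels is half the picture's height over the tangent of half this angle, whatever the lens; pixels are square), "cx", "cy" (the principal point, pixels), "world_from_camera" (4x4, takes a point from camera to world coordinates). Camera axes: x right, y down, z forward; pixel columns grow to the right and rows downward; lengths in m; the calibration is good to about 2 mm. A picture is of the moment at which its call begins. There is no depth.
- bot.hand_in(): hands the job in; it is judged then, once.
The state is a dict: "time": time; "joint_pos": joint angles; "qd": joint speeds; "tau": joint torques, N m; "tcp_pos": TCP position; "eef_rot": TCP orientation; "ft_force": force on the tool from outside, world axes, zero at the start; "torque": the same for the moment, N m; "opening": finger opening in m; "grasp_force": force on a finger pad.
Only numpy, scipy, OpenCV 4.12 (cv2) and the standard library are available. Lean on these libraries where they do the work, as an engineer would, in place of code of your own. Each camera call takes 0.05 s, during which the arm holds its last target. There are 200 camera calls.

## Working session

There is one attempt and no reset: what is moved stays moved. The work goes in short steps, Python scripts to look and compute and a tool call to move; the robot and the scene stay as the last step left them, time stands still between calls to the robot, and variables do not carry over. Pictures are saved under pics/ and viewed, at most 10 in all, crops included, and the job is handed in when it is done.

Besides the shell and the picture viewer there is one more tool, called by a JSON object that holds its "fn" and its "kwargs", one argument or row to a line. carry_out: Moves the arm, as the interface text tells. Its arguments: {"type":"object","properties":{"steps":{"type":"array"},"force":{"type":"number"}},"required":["steps"]}

```bash
mkdir -p pics; ls
cat > h.py <<'E'
import numpy as np, cv2
from station import bot
def grab(n,name=None):
    d=bot.grab_frame(n)
    if name: cv2.imwrite(f'pics/{name}.png',d['frame'][:,:,::-1])
    return d
def f(d): return d['frame'].shape[0]/2/np.tan(np.radians(d['fov_y'])/2)
def pt(d,u,v,z):
    T=np.array(d['world_from_camera']);r=T[:3,:3]@np.array([(u-d['cx'])/f(d),(v-d['cy'])/f(d),1]);o=T[:3,3]
    return o+r*(z-o[2])/r[2]
def px(d,p):
    T=np.linalg.inv(np.array(d['world_from_camera']));c=T[:3,:3]@np.array(p)+T[:3,3]
    return c[:2]/c[2]*f(d)+[d['cx'],d['cy']]
E
python3 - <<'E'
from h import *
a=grab('scene','scene');b=grab('top','top')
for d in(a,b): print(d['fov_y'],d['cx'],d['cy'],np.round(d['world_from_camera'],3).tolist())
s=bot.sense();print(s['time'],s['tcp_pos'],np.round(s['eef_rot'],3).tolist(),s['opening'])
E
```

```text
pics
45.684492319830795 319.834480818386 194.8862335045142 [[-0.877, -0.323, 0.355, 0.109], [-0.48, 0.613, -0.628, 0.84], [-0.015, -0.721, -0.693, 0.924], [0.0, 0.0, 0.0, 1.0]]
44.38836180698785 317.81396584556484 190.9133440570581 [[0.014, -0.999, 0.039, 0.49], [-1.0, -0.014, -0.003, 0.083], [0.003, -0.039, -0.999, 1.376], [0.0, 0.0, 0.0, 1.0]]
0.1 [ 0.15797705 -0.60426208  0.23063879] [[0.967, 0.253, -0.0], [0.253, -0.967, 0.001], [-0.0, -0.001, -1.0]] 0.08524686382638294
```

View pics/top.png

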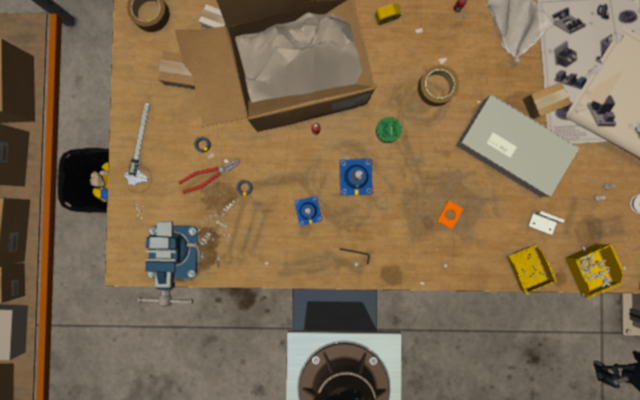

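View pics/scene.png

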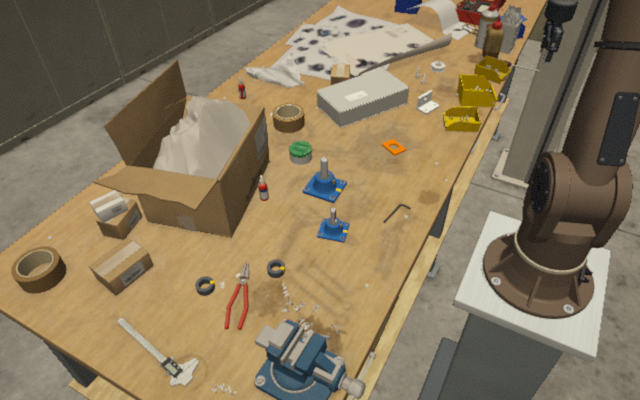

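The top view shows the following, in pixels:
- **Blocks:** a large one at (355,177) and a small one at (308,210). The large one fits.
- **Collars:** (203,145) and (245,187). Image right is the robot's right, so (245,187) fits.
- **Shim:** (450,214).

I'll confirm these in an enlarged crop.

Run:
```python
from h import *
d=grab('top');im=d['frame'][:,:,::-1]
def crop(u,v,w=24,h=18,k=8): return cv2.resize(im[v-h:v+h,u-w:u+w],None,fx=k,fy=k,interpolation=cv2.INTER_CUBIC)
cv2.imwrite('pics/crops.png',np.vstack([np.hstack([crop(355,177),crop(450,214)]),np.hstack([crop(245,187),crop(203,145)])]))
for n,u,v,z in [('block',355,177,.05),('shim',450,214,.006),('collar',245,187,.02),('collar2',203,145,.02)]: print(n,pt(d,u,v,z).round(4))
# shim
hsv=cv2.cvtColor(d['frame'],cv2.COLOR_RGB2HSV)
m=cv2.inRange(hsv,(5,170,150),(18,255,255));m[:, :430]=0;m[:,470:]=0;m[:195]=0;m[235:]=0
c=max(cv2.findContours(m,0,2)[0],key=cv2.contourArea)
P=np.array([pt(d,*q[0],.006)[:2] for q in c],np.float32);print('shim rect',cv2.minAreaRect(P*1000),cv2.boxPoints(cv2.minAreaRect(P*1000)).round(1).tolist())
m=cv2.inRange(hsv,(100,120,60),(125,255,255));m[:, :333]=0;m[:,380:]=0;m[:150]=0;m[205:]=0
c=max(cv2.findContours(m,0,2)[0],key=cv2.contourArea)
P=np.array([pt(d,*q[0],.012)[:2] for q in c],np.float32);print('block rect',cv2.minAreaRect(P*1000))
```

```text
block [ 0.5816 -0.0209  0.05  ]
shim [ 0.4848 -0.2909  0.006 ]
collar [0.5517 0.281  0.02  ]
collar2 [0.6668 0.3998 0.02  ]
shim rect ((484.0150146484375, -289.77099609375), (49.121429443359375, 67.15746307373047), 60.911800384521484) [[442.70001220703125, -294.8999938964844], [501.3999938964844, -327.6000061035156], [525.2999877929688, -284.6000061035156], [466.6000061035156, -252.0]]
block rect ((585.2445068359375, -25.499359130859375), (95.21075439453125, 84.8752212524414), 2.8786799907684326)
```

View pics/crops.png

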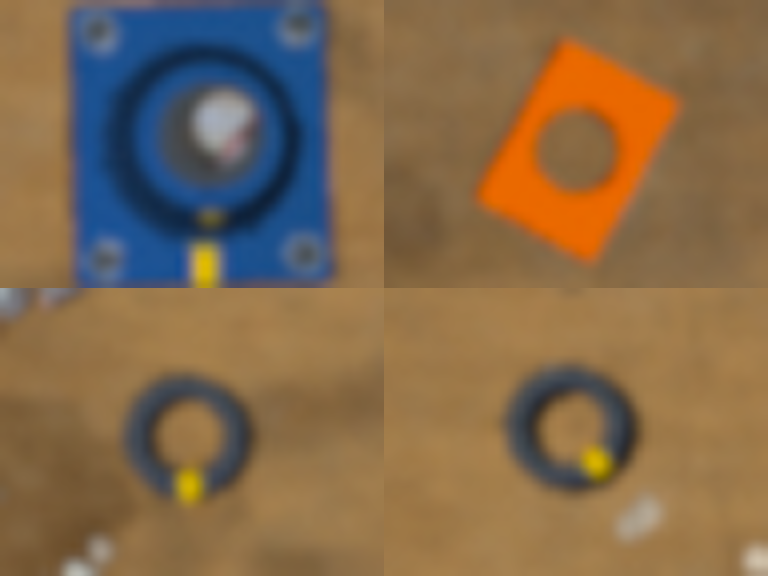

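The crop confirms the choices: large block with its front mark toward the robot (-x), orange shim, and the lower-left collar, whose stripe also faces -x. The shaft's pinkish flat faces down-right. I'll move over the shim.

{"fn": "carry_out", "kwargs": {
  "steps": [
    [0.04,0.04,0,-0.1,1],
    [0.08,0.08,0,-0.2,1],
    [0.12,0.12,0,-0.3,1],
    [0.16,0.16,0,-0.4,1],
    [0.2,0.2,0,-0.5,1],
    [0.25,0.24,0,-0.6,1],
    [0.29,0.28,-0.02,-0.7,1],
    [0.326,0.314,-0.06,-0.763,1],
    [0.326,0.314,-0.09,-0.763,1],
    [0.326,0.314,-0.09,-0.763,1]
  ]
}}

```text
time: 1.4
tcp_pos: [0.4827, -0.2894, 0.1391]
eef_rot: [[0.875, -0.485, -0.005], [-0.485, -0.875, 0.002], [-0.005, 0.0, -1.0]]
ft_force: [-0.7, -0.5, -0.0]
opening: 0.0856
grasp_force: 0.0
```

Run:
```python
from h import *
d=grab('wrist','w1')
s=bot.sense();print(s['time'],s['tcp_pos'],np.round(s['eef_rot'],3).tolist(),s['opening'],s['ft_force'])
print(d['fov_y'],np.round(d['world_from_camera'],3).tolist())
hsv=cv2.cvtColor(d['frame'],cv2.COLOR_RGB2HSV)
m=cv2.inRange(hsv,(5,170,120),(18,255,255))
c=max(cv2.findContours(m,0,2)[0],key=cv2.contourArea)
P=np.array([pt(d,*q[0],.006)[:2] for q in c],np.float32);print(c.reshape(-1,2).min(0),c.reshape(-1,2).max(0),cv2.minAreaRect(P*1000),cv2.boxPoints(cv2.minAreaRect(P*1000)).round(1).tolist())
```

```text
1.45 [ 0.48330498 -0.29070436  0.14088472] [[0.874, -0.486, -0.002], [-0.486, -0.874, 0.001], [-0.002, 0.001, -1.0]] 0.08535831326831142 [ 0.033243   -0.4133109   0.21941435]
62.72838572424738 [[-0.484, -0.825, -0.291, 0.558], [-0.875, 0.456, 0.161, -0.331], [0.0, 0.333, -0.943, 0.28], [0.0, 0.0, 0.0, 1.0]]
[294 152] [348 222] ((483.7093505859375, -290.9073791503906), (45.959068298339844, 64.0901870727539), 61.54941177368164) [[444.6000061035156, -295.79998779296875], [500.8999938964844, -326.3999938964844], [522.7999877929688, -286.0], [466.5, -255.39999389648438]]
```

View pics/w1.png

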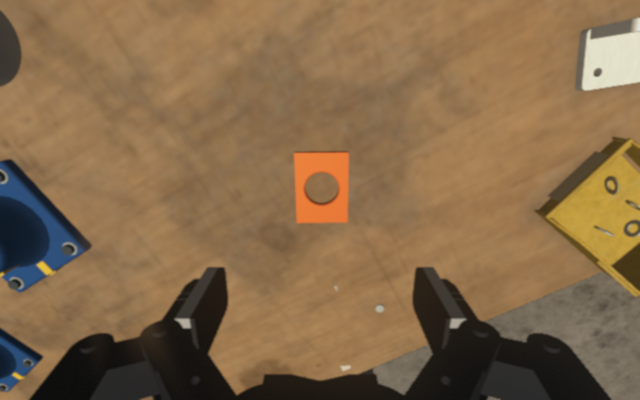

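The wrist view shows the shim at (321,188), measuring 46 x 64 mm at (0.4837, -0.2909). It is square to the gripper, so I'll go down.

{"fn": "carry_out", "kwargs": {
  "steps": [
    [0,0,-0.05,0.01,0.35],
    [0,0,-0.09,0.01,0.35],
    [0,0,-0.12,0.01,0.35],
    [0,0,-0.134,0.01,0.35],
    [0,0,-0.137,0.01,0.35],
    [0,0,-0.139,0.01,0.35],
    [0,0,-0.141,0.01,0.35],
    [0,0,-0.141,0.01,0.35]
  ]
}}

```text
time: 2.45
tcp_pos: [0.4844, -0.2908, 0.0008]
eef_rot: [[0.879, -0.477, 0.001], [-0.477, -0.879, -0.0], [0.001, -0.0, -1.0]]
ft_force: [0.1, 0.6, 0.3]
opening: 0.0576
grasp_force: 0.0
```

{"fn": "carry_out", "kwargs": {
  "steps": [
    [0,0,-0.0015,0,0.25],
    [0,0,-0.003,0,0.25],
    [0,0,-0.003,0,0.25]
  ]
}}

```text
time: 2.82
tcp_pos: [0.484, -0.2907, -0.0028]
eef_rot: [[0.879, -0.477, -0.0], [-0.477, -0.879, 0.0], [-0.0, 0.0, -1.0]]
ft_force: [-0.1, -0.2, -0.5]
opening: 0.0536
grasp_force: 0.0
```

{"fn": "carry_out", "kwargs": {
  "steps": [
    [0,0,-0.001,0,0.25],
    [0,0,-0.001,0,0.15],
    [0,0,-0.001,0,0.0],
    [0,0,-0.001,0,0.0],
    [0,0,-0.001,0,0.0],
    [0,0,-0.001,0,0.0]
  ],
  "force": 30
}}

```text
time: 3.58
tcp_pos: [0.4852, -0.2914, -0.002]
eef_rot: [[0.879, -0.477, 0.002], [-0.477, -0.879, -0.001], [0.003, 0.0, -1.0]]
ft_force: [-1.9, 1.1, 17.4]
opening: 0.0453
grasp_force: 39.0
```

The tips are just touching the bench and the shim is gripped. I'll lift it and carry it to a viewing spot short of the block.

{"fn": "carry_out", "kwargs": {
  "steps": [
    [0,0,0.03,0,0.0],
    [0,0.0,0.08,0,0.0],
    [0,0.03,0.13,0.1,0.0],
    [0,0.08,0.18,0.2,0.0],
    [0,0.13,0.2,0.3,0.0],
    [0,0.18,0.2,0.4,0.0],
    [0,0.22,0.2,0.5,0.0],
    [0,0.25,0.2,0.5,0.0],
    [0,0.267,0.2,0.5,0],
    [0,0.267,0.2,0.5,0]
  ]
}}

```text
time: 4.82
tcp_pos: [0.484, -0.0225, 0.1963]
eef_rot: [[1.0, 0.005, -0.0], [0.005, -1.0, 0.0], [-0.0, -0.0, -1.0]]
ft_force: [0.3, -1.0, -0.4]
opening: 0.0448
grasp_force: 32.1
```

Run:
```python
from h import *
d=grab('wrist','w2');np.save('w2.npy',d,allow_pickle=True)
s=bot.sense();print(s['time'],s['tcp_pos'],np.round(s['eef_rot'],3).tolist(),s['opening'],s['grasp_force'])
print(d['cx'],d['cy'],np.round(d['world_from_camera'],3).tolist())
cv2.imwrite('pics/w2b.png',cv2.resize(d['frame'][0:240,160:480,::-1],None,fx=2.5,fy=2.5,interpolation=cv2.INTER_CUBIC))
for n,p in dict(shaft=[.585,-.0235,.11],boss=[.585,-.0235,.05],base=[.585,-.0235,.012],tcp=s['tcp_pos']).items(): print(n,px(d,p))
```

```text
4.875 [ 0.48399004 -0.02377432  0.19625547] [[1.0, 0.004, -0.0], [0.004, -1.0, -0.0], [-0.0, 0.0, -1.0]] 0.044597816453658456 32.14761435985565
319.851768093782 201.47427121953484 [[0.006, -0.945, -0.328, 0.569], [-1.0, -0.006, -0.002, -0.022], [-0.0, 0.328, -0.945, 0.338], [0.0, 0.0, 0.0, 1.0]]
shaft [322.75846609  62.04376865]
boss [322.16514829  67.48723128]
base [321.90434546  69.87999694]
tcp [322.81645091 271.38802558]
```

View pics/w2b.png

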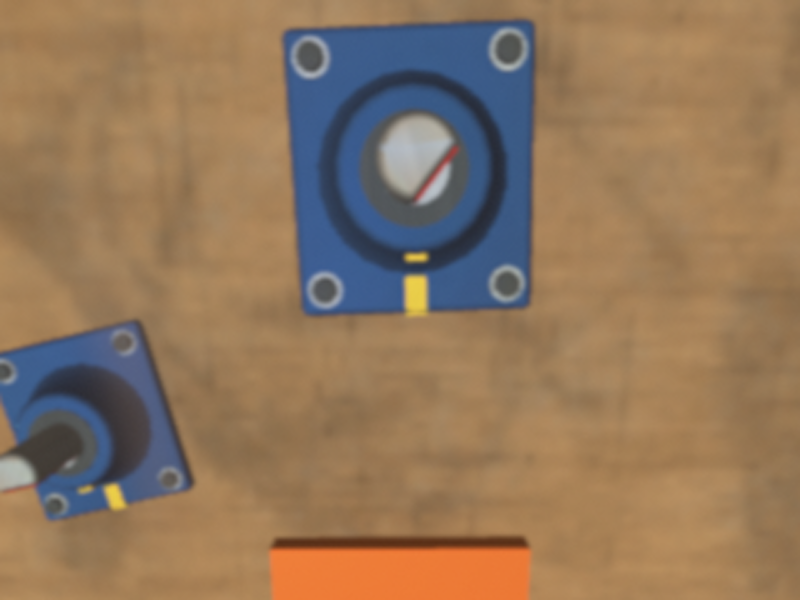

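The enlarged view shows:
- **Shaft:** top centre near (418,156) in the crop, with the red flat edge running from (459,147) to (415,203), so it faces lower right.
- **Block:** corners at (285,32), (532,22), (530,306) and (305,315).
- **Shim:** front edge at y≈547, from x=272 to 529.

Run:
```python
from h import *
d=np.load('w2.npy',allow_pickle=True).item()
q=lambda u,v,z: pt(d,160+(u+.5)/2.5-.5,(v+.5)/2.5-.5,z)[:2]
print('shaft',q(418,156,.11))
c=np.array([q(285,32,.012),q(532,22,.012),q(530,306,.012),q(305,315,.012)]);print('base',c.round(4).tolist(),c.mean(0))
e=c[1]-c[0];print(np.degrees(np.arctan2(e[0],-e[1])));e=c[1]-c[2];print(np.degrees(np.arctan2(e[1],e[0])))
a,b=q(459,147,.107),q(415,203,.107);print('flat',a,b,np.linalg.norm(a-b));t=a-b;n=np.array([-t[1],t[0]]);n=n if n[0]<0 else -n
print('flat deg from -x ccw',np.degrees(np.arctan2(-n[1],-n[0])))
print('shim edge',q(272,547,.205),q(529,547,.205))
print('mark',q(416,258,.048),q(416,300,.012))
```

```text
shaft [ 0.58498369 -0.02615154]
base [[0.6314, 0.0191], [0.635, -0.0672], [0.5383, -0.0722], [0.5343, 0.0152]] [ 0.58476085 -0.02627467]
2.4048396242387637
2.9185203866898597
flat [ 0.58740205 -0.03678138] [ 0.57373603 -0.02557045] 0.017676112050801707
flat deg from -x ccw 50.63621464170569
shim edge [5.15469594e-01 2.70180727e-04] [ 0.51576213 -0.04453845]
mark [ 0.55734395 -0.0270836 ] [ 0.54026154 -0.02793525]
```

Block at (0.585, -0.0262), yaw about 2.7°. The flat is 50.6° from -x, and its axis distance of 6.7 mm agrees with 7 mm. Moving over the shaft and part way down.

{"fn": "carry_out", "kwargs": {
  "steps": [
    [0.04,-0.001,0,0.02,0],
    [0.08,-0.003,0,0.047,0],
    [0.101,-0.0035,-0.02,0.047,0],
    [0.101,-0.0035,-0.05,0.047,0],
    [0.101,-0.0035,-0.07,0.047,0],
    [0.101,-0.0035,-0.08,0.047,0],
    [0.101,-0.0035,-0.09,0.047,0],
    [0.101,-0.0035,-0.1,0.047,0],
    [0.101,-0.0035,-0.1,0.047,0]
  ]
}}

```text
time: 6.0
tcp_pos: [0.5848, -0.0273, 0.0958]
eef_rot: [[0.999, 0.05, -0.001], [0.05, -0.999, -0.0], [-0.001, 0.0, -1.0]]
ft_force: [0.3, 0.5, 0.3]
opening: 0.0451
grasp_force: 32.1
```

Run:
```python
from h import *
d=grab('wrist','w3');s=bot.sense();print(s['time'],s['tcp_pos'],s['ft_force'],s['torque'],s['opening'])
cv2.imwrite('pics/w3b.png',cv2.resize(d['frame'][140:380,160:480,::-1],None,fx=2.5,fy=2.5,interpolation=cv2.INTER_CUBIC))
```

```text
6.05 [ 0.58508805 -0.02719158  0.096328  ] [-0.50125394 -0.15803787 -0.46796434] [-0.04408417  0.01353813 -0.00499703] 0.04486471541301551
```

View pics/w3b.png

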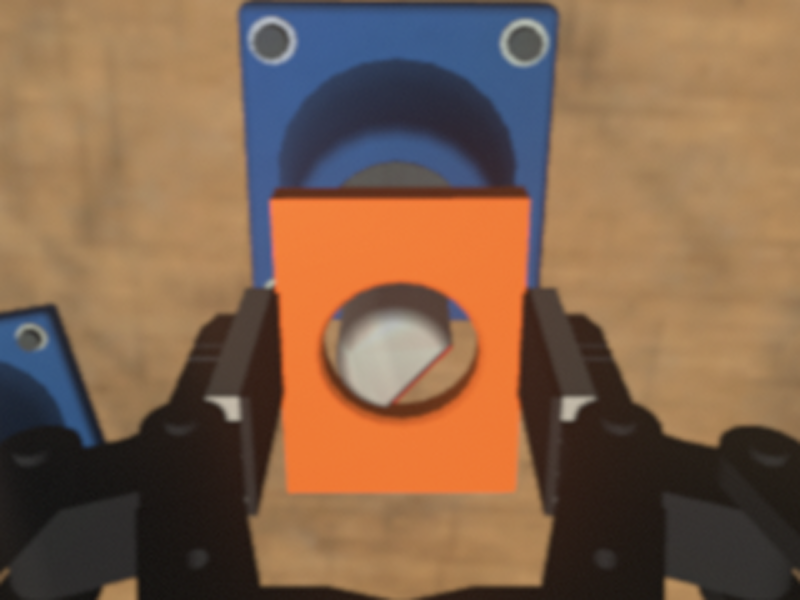

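The shim's hole, centred at (400,347), is around the shaft end at about (394,358), with roughly 1 mm of offset. I'll correct that and lower it.

{"fn": "carry_out", "kwargs": {
  "steps": [
    [0,0.001,-0.01,0,0],
    [0,0.001,-0.02,0,0],
    [0,0.001,-0.03,0,0],
    [0,0.001,-0.038,0,0],
    [0,0.001,-0.043,0,0],
    [0,0.001,-0.045,0,0],
    [0,0.001,-0.046,0,0],
    [0,0.001,-0.046,0,0]
  ]
}}

```text
time: 7.05
tcp_pos: [0.5852, -0.0262, 0.0505]
eef_rot: [[0.999, 0.05, 0.0], [0.05, -0.999, -0.0], [0.0, 0.0, -1.0]]
ft_force: [0.7, 1.5, -0.2]
opening: 0.045
grasp_force: 32.2
```

{"fn": "carry_out", "kwargs": {
  "steps": [
    [0,0,-0.001,0,0],
    [0,0,-0.002,0,0],
    [0,0,-0.002,0,0]
  ]
}}

```text
time: 7.42
tcp_pos: [0.5851, -0.0262, 0.0483]
eef_rot: [[0.999, 0.05, -0.0], [0.05, -0.999, -0.0], [-0.0, 0.0, -1.0]]
ft_force: [0.2, -0.8, 0.6]
opening: 0.0448
grasp_force: 32.2
```

{"fn": "carry_out", "kwargs": {
  "steps": [
    [0,0,-0.001,0,0],
    [0,0,-0.0015,0,0],
    [0,0,-0.0015,0,0]
  ]
}}

```text
time: 7.8
tcp_pos: [0.5852, -0.0262, 0.0479]
eef_rot: [[0.999, 0.05, 0.0], [0.05, -0.999, -0.0], [0.0, 0.0, -1.0]]
ft_force: [-3.7, 0.6, 11.1]
opening: 0.0448
grasp_force: 34.6
```

The shim is seated. I'll release it and rise.

{"fn": "carry_out", "kwargs": {
  "steps": [
    [0,0,0.001,0,0.3],
    [0,0,0.001,0,0.5],
    [0,0,0.003,0,0.7],
    [0,0,0.03,0,1],
    [0,0,0.06,0,1],
    [0,0,0.1,0,1],
    [-0.04,0,0.13,0,1],
    [-0.08,0,0.15,0,1],
    [-0.08,0,0.15,0,1]
  ]
}}

```text
time: 8.93
tcp_pos: [0.5036, -0.0263, 0.1985]
eef_rot: [[0.999, 0.05, 0.002], [0.05, -0.999, -0.001], [0.002, 0.001, -1.0]]
ft_force: [0.4, -1.1, 0.4]
opening: 0.0853
grasp_force: 0.0
```

Run:
```python
from h import *
d=grab('wrist','w4');np.save('w4.npy',d,allow_pickle=True)
s=bot.sense();print(s['time'],s['tcp_pos'],s['joint_pos'],s['opening'])
hsv=cv2.cvtColor(d['frame'],cv2.COLOR_RGB2HSV)
m=cv2.inRange(hsv,(5,150,90),(18,255,255))
c=max(cv2.findContours(m,0,2)[0],key=cv2.contourArea)
P=np.array([pt(d,*q[0],.056)[:2] for q in c],np.float32);print(cv2.minAreaRect(P*1000))
u,v=px(d,[.585,-.0262,.08]).astype(int);print(u,v)
cv2.imwrite('pics/w4b.png',cv2.resize(d['frame'][max(0,v-60):v+60,u-80:u+80,::-1],None,fx=5,fy=5,interpolation=cv2.INTER_CUBIC))
print(max(0,v-60),u-80)
```

```text
8.975 [ 0.50488426 -0.02628949  0.19780309] [  7.15763153  16.55392478 -12.7811682  108.35886331   4.42589625
  55.45174794 -94.77242551] 0.08548308023927527
((583.740966796875, -26.18265724182129), (63.41275405883789, 46.24305725097656), 3.407336711883545)
325 93
33 245
```

View pics/w4b.png

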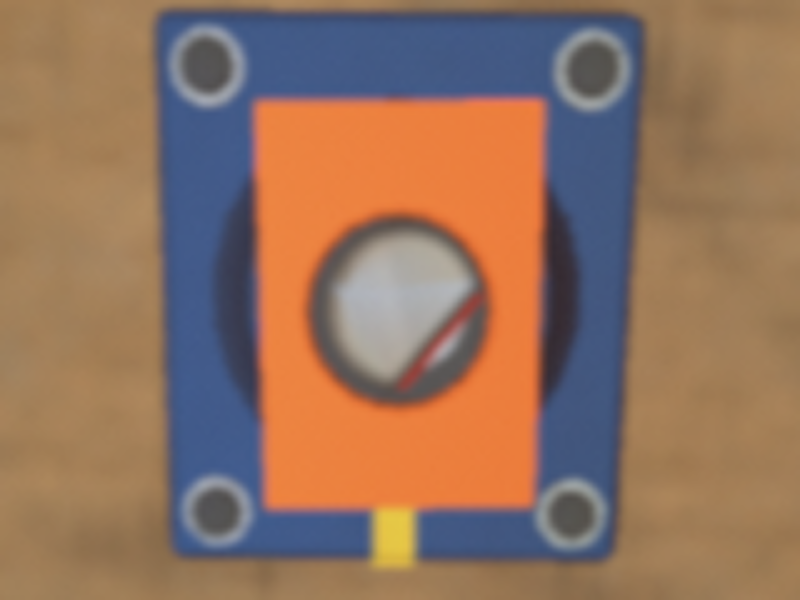

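The shim lies flat and square on the boss, with the hole centred at (399,310) around the shaft. The red flat edge runs from (483,290) to (402,388), about 51° from the front. Moving above the shaft and turning to the flat.

{"fn": "carry_out", "kwargs": {
  "steps": [
    [0.04,0.001,0,-0.15,1],
    [0.08,0.0015,0,-0.3,1],
    [0.0813,0.0015,0,-0.45,1],
    [0.0813,0.0015,0,-0.6,1],
    [0.0813,0.0015,0,-0.722,1],
    [0.0813,0.0015,0,-0.722,1]
  ]
}}

```text
time: 9.72
tcp_pos: [0.587, -0.0245, 0.1958]
eef_rot: [[0.783, -0.622, -0.001], [-0.622, -0.783, -0.0], [-0.001, 0.001, -1.0]]
ft_force: [0.1, 0.3, -1.0]
opening: 0.0856
grasp_force: 0.0
```

Run:
```python
from h import *
s=bot.sense();print(s['time'],s['tcp_pos'],s['joint_pos'],s['eef_rot'][:2,1])
d=np.load('w4.npy',allow_pickle=True).item()
q=lambda u,v,z: pt(d,245+(u+.5)/5-.5,33+(v+.5)/5-.5,z)[:2]
t=q(483,290,.107)-q(402,388,.107);print(np.degrees(np.arctan2(-t[0],t[1])), (q(483,290,.107)+q(402,388,.107))/2, np.linalg.norm(t),q(405,305,.11))
```

```text
9.725 [ 0.58697779 -0.02451711  0.19584738] [  -0.67534619   23.37755269   -2.97852427   97.91402527    1.39987907
   58.79865073 -132.59300752] [-0.62192422 -0.78307698]
-127.49853811006592 [ 0.58142831 -0.03126566] 0.016717607660923884 [ 0.58565335 -0.02592392]
```

Joint 7 would run out of range turning that way, so I'll use the half-turn-equivalent grasp.

{"fn": "carry_out", "kwargs": {
  "steps": [
    [0,0,0,0.18,1],
    [0,0,0,0.36,1],
    [0,0,0,0.54,1],
    [0,0,0,0.72,1],
    [0,0,0,0.9,1],
    [0,0,0,1.08,1],
    [0,0,0,1.26,1],
    [0,0,0,1.44,1],
    [0,0,0,1.62,1],
    [0,0,0,1.8,1]
  ]
}}

```text
time: 10.98
tcp_pos: [0.5868, -0.0248, 0.1964]
eef_rot: [[0.421, 0.907, -0.0], [0.907, -0.421, 0.0], [0.0, -0.0, -1.0]]
ft_force: [-0.0, 0.8, -0.1]
opening: 0.0855
grasp_force: 0.0
```

{"fn": "carry_out", "kwargs": {
  "steps": [
    [0,0,0,0.18,1],
    [0,0,0,0.36,1],
    [0,0,0,0.54,1],
    [0,0,0,0.72,1],
    [0,0,0,0.9,1],
    [0,0,0,1.08,1],
    [0,0,0,1.26,1],
    [0,0,0,1.34,1],
    [0,0,0,1.34,1]
  ]
}}

```text
time: 12.1
tcp_pos: [0.5867, -0.0249, 0.1964]
eef_rot: [[-0.782, 0.623, -0.0], [0.623, 0.782, 0.001], [0.001, 0.001, -1.0]]
ft_force: [-0.1, 0.2, 0.6]
opening: 0.0854
grasp_force: 0.0
```

Run:
```python
from h import *
s=bot.sense();y=s['eef_rot'][:2,1];print(s['time'],s['tcp_pos'],s['joint_pos'],np.degrees(np.arctan2(y[1],y[0])))
```

```text
12.1 [ 0.58673539 -0.02493161  0.19637454] [ 27.53926683  29.92006667 -44.3208781   95.49221012  22.75681947
  64.00564309  28.33497731] 51.45886775189727
```

{"fn": "carry_out", "kwargs": {
  "steps": [
    [0,0,-0.04,0,1],
    [0,0,-0.08,0,1],
    [0,0,-0.11,0,0.3],
    [0,0,-0.124,0,0],
    [0,0,-0.124,0,-0.3],
    [0,0,-0.124,0,-0.45],
    [0,0,-0.124,0,-0.7],
    [0,0,-0.124,0,-0.7],
    [0,0,-0.124,0,-0.7],
    [0,0,-0.124,0,-0.7]
  ],
  "force": 40
}}

```text
time: 13.35
tcp_pos: [0.5866, -0.0255, 0.0743]
eef_rot: [[-0.781, 0.625, 0.001], [0.625, 0.781, -0.002], [-0.002, -0.001, -1.0]]
ft_force: [-3.6, -2.4, 5.1]
opening: 0.0174
grasp_force: 39.9
```

Run:
```python
from h import *
s=bot.sense();y=s['eef_rot'][:2,1];print(s['time'],s['tcp_pos'],s['ft_force'],s['torque'],s['opening'],np.degrees(np.arctan2(y[1],y[0])))
```

```text
13.35 [ 0.58656007 -0.02553461  0.07427798] [-3.60077258 -2.36732742  5.11248666] [-0.45676464  0.72102998  0.03572336] 0.0174131931045469 51.34731929212911
```

Opening 17.4 mm, so it is across the flat. Turning the shaft by -48.9° about its axis.

{"fn": "carry_out", "kwargs": {
  "steps": [
    [0.0002,-0.0002,0,-0.1,-0.7],
    [0.0003,-0.0005,0,-0.22,-0.7],
    [0.0004,-0.0008,0,-0.34,-0.7],
    [0.0005,-0.001,0,-0.46,-0.7],
    [0.0006,-0.0012,0,-0.58,-0.7],
    [0.0006,-0.0015,0,-0.7,-0.7],
    [0.0007,-0.0017,0,-0.8,-0.7],
    [0.0007,-0.0018,0,-0.854,-0.7],
    [0.0007,-0.0018,0,-0.854,-0.7]
  ]
}}

```text
time: 14.48
tcp_pos: [0.5864, -0.0273, 0.0743]
eef_rot: [[-0.041, 0.999, -0.001], [0.999, 0.041, -0.002], [-0.002, -0.001, -1.0]]
ft_force: [-6.5, -2.2, 7.9]
opening: 0.0176
grasp_force: 40.4
```

Run:
```python
from h import *
s=bot.sense();y=s['eef_rot'][:2,1];print(s['time'],s['tcp_pos'],s['ft_force'],s['torque'],s['opening'],np.degrees(np.arctan2(y[1],y[0])),s['joint_pos'])
```

```text
14.475 [ 0.58639911 -0.02733591  0.07426796] [-6.46520095 -2.19336565  7.94089616] [-0.53872607  1.2626188  -0.10676384] 0.017644633527245036 2.376524886303068 [ 16.35038724  34.1662071  -27.30709052 103.29885513  20.57452666
  47.53577001 -18.63666177]
```

The turn is complete. I'll release, rise, back off with a turn of -90°, and check the flat.

{"fn": "carry_out", "kwargs": {
  "steps": [
    [0,0,0,0,-0.5],
    [0,0,0,0,0],
    [0,0,0.02,0,0.5],
    [0,0,0.07,0,1],
    [0,0,0.125,-0.1,1],
    [-0.02,0,0.125,-0.28,1],
    [-0.04,0,0.125,-0.46,1],
    [-0.06,0,0.125,-0.64,1],
    [-0.08,0,0.125,-0.82,1],
    [-0.08,0,0.125,-1.0,1]
  ]
}}

```text
time: 15.72
tcp_pos: [0.5061, -0.0263, 0.1983]
eef_rot: [[0.821, 0.571, 0.0], [0.571, -0.821, -0.0], [0.0, 0.0, -1.0]]
ft_force: [1.1, 0.3, 0.8]
opening: 0.0854
grasp_force: 0.0
```

{"fn": "carry_out", "kwargs": {
  "steps": [
    [0,0,0,-0.18,1],
    [0,0,0,-0.36,1],
    [0,0,0,-0.54,1],
    [0,0,0,-0.57,1],
    [0,0,0,-0.57,1]
  ]
}}

```text
time: 16.35
tcp_pos: [0.5072, -0.0263, 0.198]
eef_rot: [[0.999, 0.047, 0.0], [0.047, -0.999, 0.0], [0.0, -0.0, -1.0]]
ft_force: [0.3, 0.2, -0.0]
opening: 0.0855
grasp_force: 0.0
```

Run:
```python
from h import *
d=grab('wrist');np.save('w5.npy',d,allow_pickle=True)
s=bot.sense();y=s['eef_rot'][:2,1];print(s['time'],s['tcp_pos'],np.degrees(np.arctan2(y[1],y[0])),s['joint_pos'])
u,v=px(d,[.585,-.0262,.08]).astype(int);r=max(0,v-60);print(r,u-80)
cv2.imwrite('pics/w5b.png',cv2.resize(d['frame'][r:r+120,u-80:u+80,::-1],None,fx=5,fy=5,interpolation=cv2.INTER_CUBIC))
```

```text
16.4 [ 0.50721991 -0.02634693  0.19793209] -87.29961192892885 [  7.55606998  16.85074714 -13.27838279 107.94266171   4.62346591
  55.70276849 -95.07876716]
38 244
```

View pics/w5b.png

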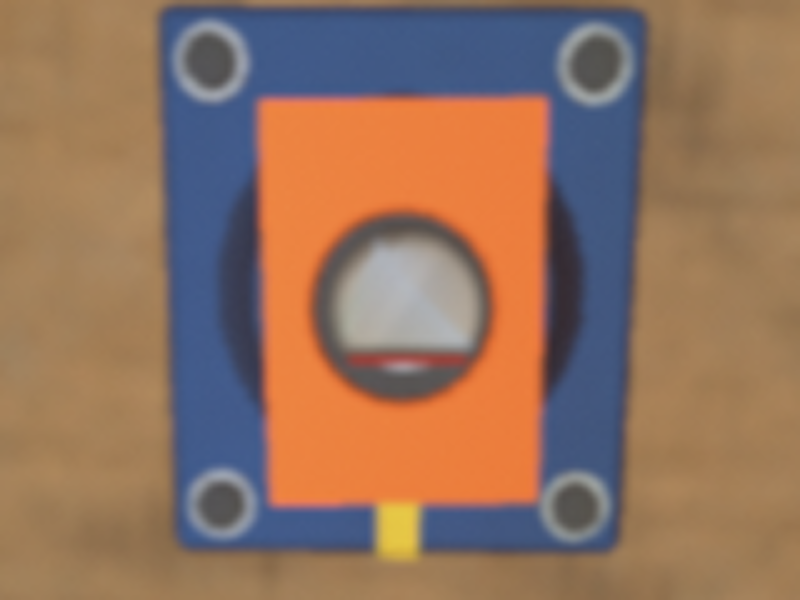

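The flat, with its red edge from (345,357) to (472,357), faces the yellow mark squarely and the shim is undisturbed. On to the collar.

{"fn": "carry_out", "kwargs": {
  "steps": [
    [0,0.05,0,0,1],
    [0,0.1,0,0,1],
    [0,0.15,0,0,1],
    [-0.01,0.2,0,0,1],
    [-0.02,0.25,0,0,1],
    [-0.03,0.29,0,0,1],
    [-0.035,0.307,0,0,1],
    [-0.035,0.307,0,0,1]
  ]
}}

```text
time: 17.4
tcp_pos: [0.4719, 0.2809, 0.1977]
eef_rot: [[0.999, 0.046, -0.0], [0.046, -0.999, -0.0], [-0.0, 0.0, -1.0]]
ft_force: [0.5, -0.3, 0.0]
opening: 0.0854
grasp_force: 0.0
```

Run:
```python
from h import *
d=np.load('w5.npy',allow_pickle=True).item()
q=lambda u,v,z: pt(d,244+(u+.5)/5-.5,38+(v+.5)/5-.5,z)[:2]
print('flat ends',q(345,357,.107),q(472,357,.107), 'block', [q(*c,.012).round(4).tolist() for c in ((162,10),(645,12),(618,549),(178,547))])
d=grab('wrist');np.save('w6.npy',d,allow_pickle=True)
s=bot.sense();y=s['eef_rot'][:2,1];print(s['time'],s['tcp_pos'],np.degrees(np.arctan2(y[1],y[0])),s['joint_pos'])
u,v=px(d,[.5517,.281,.02]).astype(int);r=max(0,v-60);print(r,u-80)
I=d['frame'][r:r+120,u-80:u+80]
cv2.imwrite('pics/w6b.png',cv2.resize(I[:,:,::-1],None,fx=5,fy=5,interpolation=cv2.INTER_CUBIC))
m=cv2.inRange(cv2.cvtColor(I,cv2.COLOR_RGB2HSV),(22,150,120),(35,255,255));print('yellow',cv2.connectedComponentsWithStats(m)[2:])
```

```text
flat ends [ 0.57871731 -0.01775026] [ 0.5795548  -0.03507449] block [[0.6317, 0.0194], [0.6356, -0.0676], [0.5387, -0.072], [0.5349, 0.0158]]
17.45 [0.47251397 0.27935354 0.1976193 ] -87.47669454440705 [ -21.51968478   21.2272006   -19.45086541  102.11313853    8.21328484
   58.0770685  -131.58692529]
34 243
yellow (array([[    0,     0,   160,   120, 19128],
       [   75,    75,     8,    11,    72]], dtype=int32), array([[79.50423463, 59.42210372],
       [78.375     , 80.19444444]]))
```

View pics/w6b.png

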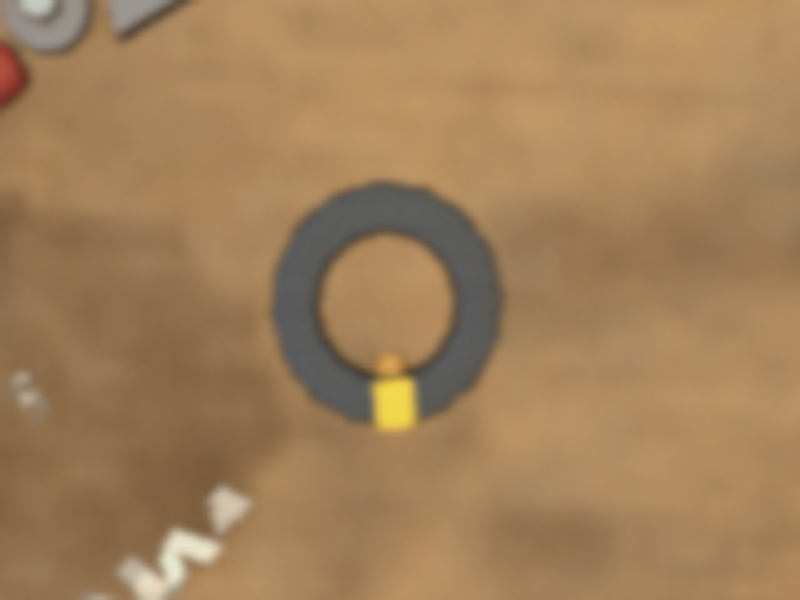

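The collar's centre is at about (387,303) in the crop, with its stripe at (395,404) toward -x and slightly right. Computing its pose.

Run:
```python
from h import *
d=np.load('w6.npy',allow_pickle=True).item()
q=lambda u,v,z: pt(d,243+(u+.5)/5-.5,34+(v+.5)/5-.5,z)[:2]
I=d['frame'][34:154,243:403];g=cv2.cvtColor(I,cv2.COLOR_RGB2HSV)
m=cv2.inRange(g,(0,0,0),(180,90,125))|cv2.inRange(g,(22,150,120),(35,255,255))
n,l,st,c=cv2.connectedComponentsWithStats(m);k=l[60,60]
C=cv2.findContours((l==k).astype(np.uint8),0,1)[0];C=max(C,key=cv2.contourArea)
P=np.array([pt(d,243+p[0][0],34+p[0][1],.02)[:2] for p in C],np.float32)
e=cv2.fitEllipse(P*1000);print(e)
c=q(387.5,303,.02);s=pt(d,243+78.375,34+80.19,.02)[:2]
for o in (c,np.array(e[0])/1000):
  t=s-o;print(o,s,np.linalg.norm(t),np.degrees(np.arctan2(-t[1],-t[0])))
```

```text
((551.1822509765625, 284.7874755859375), (38.53680419921875, 39.370662689208984), 16.782629013061523)
[0.551552   0.28459226] [0.53372166 0.28253678] 0.01794843555655917 6.576027742146999
[0.55118225 0.28478748] [0.53372166 0.28253678] 0.017605056792193447 7.345013364153518
```

{"fn": "carry_out", "kwargs": {
  "steps": [
    [0.05,0.004,0,0.077,1],
    [0.079,0.0045,-0.02,0.077,1],
    [0.079,0.0045,-0.07,0.077,1],
    [0.079,0.0045,-0.12,0.077,0.8],
    [0.079,0.0045,-0.16,0.077,0.6],
    [0.079,0.0045,-0.185,0.077,0.6],
    [0.079,0.0045,-0.1955,0.077,0.6],
    [0.079,0.0045,-0.1955,0.077,0.6]
  ]
}}

```text
time: 18.45
tcp_pos: [0.5516, 0.2835, 0.0022]
eef_rot: [[0.993, 0.119, -0.0], [0.119, -0.993, -0.001], [-0.0, 0.001, -1.0]]
ft_force: [0.5, -0.9, 0.6]
opening: 0.0682
grasp_force: 0.0
```

{"fn": "carry_out", "kwargs": {
  "steps": [
    [0,0,0,0,0.3],
    [0,0,0,0,0.1],
    [0,0,0,0,-0.2],
    [0,0,0,0,-0.2],
    [0,0,0,0,-0.2],
    [0,0,0,0,-0.2]
  ],
  "force": 60
}}

```text
time: 19.2
tcp_pos: [0.5518, 0.2852, 0.004]
eef_rot: [[0.993, 0.12, 0.002], [0.12, -0.993, 0.0], [0.002, -0.0, -1.0]]
ft_force: [-1.6, -2.3, 9.7]
opening: 0.042
grasp_force: 59.4
```

The tips seem to be close to the bench. I'll regrip 5 mm higher so that the collar, not the fingertips, meets the shim.

{"fn": "carry_out", "kwargs": {
  "steps": [
    [0,0,0,0,0.2],
    [0,0,0.005,0,0.2],
    [0,0,0.005,0,0.2],
    [0,0,0.005,0,0],
    [0,0,0.005,0,-0.2],
    [0,0,0.005,0,-0.2],
    [0,0,0.005,0,-0.2],
    [0,0,0.005,0,-0.2]
  ],
  "force": 60
}}

```text
time: 20.2
tcp_pos: [0.5513, 0.2852, 0.0082]
eef_rot: [[0.993, 0.12, 0.001], [0.12, -0.993, 0.0], [0.001, -0.0, -1.0]]
ft_force: [-2.4, -1.5, 10.7]
opening: 0.0416
grasp_force: 59.2
```

Run:
```python
from h import *
s=bot.sense();print(s['time'],s['tcp_pos'],s['ft_force'],s['opening'],s['grasp_force'])
```

```text
20.2 [0.55127929 0.28519702 0.00818894] [-2.36023919 -1.46230301 10.66847125] 0.04158269933141626 59.19758498668671
```

{"fn": "carry_out", "kwargs": {
  "steps": [
    [0,0,0.03,0,-0.2],
    [0,0,0.08,0,-0.2],
    [0,-0.02,0.13,0,-0.2],
    [0.01,-0.07,0.165,0,-0.2],
    [0.02,-0.12,0.165,0,-0.2],
    [0.03,-0.17,0.165,-0.03,-0.2],
    [0.034,-0.22,0.165,-0.075,-0.2],
    [0.034,-0.27,0.165,-0.075,-0.2],
    [0.034,-0.3,0.165,-0.075,-0.2],
    [0.034,-0.311,0.165,-0.075,-0.2]
  ]
}}

```text
time: 21.45
tcp_pos: [0.5847, -0.0285, 0.1719]
eef_rot: [[0.999, 0.042, -0.001], [0.042, -0.999, -0.001], [-0.001, 0.001, -1.0]]
ft_force: [0.2, 0.7, -2.4]
opening: 0.0411
grasp_force: 61.3
```

{"fn": "carry_out", "kwargs": {
  "steps": [
    [0,0,-0.02,0,-0.2],
    [0,0,-0.035,0,-0.2],
    [0,0,-0.047,0,-0.2],
    [0,0,-0.047,0,-0.2]
  ]
}}

```text
time: 21.95
tcp_pos: [0.5845, -0.0253, 0.1243]
eef_rot: [[0.999, 0.047, -0.002], [0.047, -0.999, 0.0], [-0.002, -0.0, -1.0]]
ft_force: [0.2, 0.7, -2.5]
opening: 0.041
grasp_force: 61.2
```

Run:
```python
from h import *
d=grab('wrist');np.save('w7.npy',d,allow_pickle=True)
s=bot.sense();y=s['eef_rot'][:2,1];print(s['time'],s['tcp_pos'],np.degrees(np.arctan2(y[1],y[0])),s['opening'],s['ft_force'])
u,v=px(d,s['tcp_pos']).astype(int);r=v-60;print(r,u-80)
cv2.imwrite('pics/w7b.png',cv2.resize(d['frame'][r:r+120,u-80:u+80,::-1],None,fx=5,fy=5,interpolation=cv2.INTER_CUBIC))
```

```text
22.0 [ 0.58495075 -0.02544081  0.12501348] -87.33484829293968 0.04121648595229239 [ 0.80006638  0.31748131 -1.77814548]
211 240
```

View pics/w7b.png

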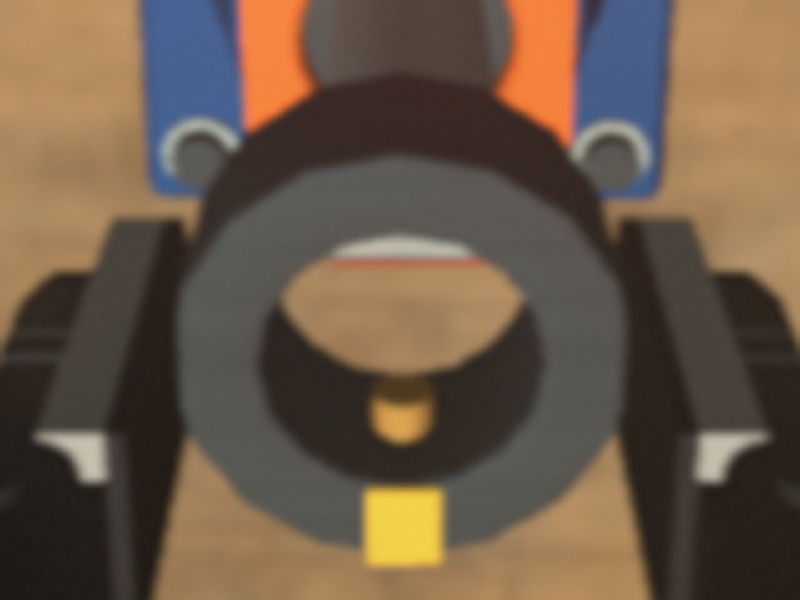

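The collar is held straight: its stripe and screw tip are both at x≈403. The flat's edge is centred at (408,262), so it is nearly aligned. Checking x from this same picture.

Run:
```python
from h import *
d=np.load('w7.npy',allow_pickle=True).item()
q=lambda u,v,z: pt(d,240+(u+.5)/5-.5,211+(v+.5)/5-.5,z)[:2]
print('collar x: outer',q(403,155,.137),q(403,560,.137),'bore',q(403,236,.137),q(403,486,.137),'sides',q(178,330,.137),q(626,330,.137))
print('flat',q(333,262,.107),q(483,262,.107))
```

```text
collar x: outer [ 0.60696008 -0.02430474] [ 0.56435042 -0.02635753] bore [ 0.59906325 -0.02468518] [ 0.57275432 -0.02595266] sides [ 0.58855558 -0.00488713] [ 0.59049181 -0.04522011]
flat [ 0.5788923  -0.01800707] [ 0.57967936 -0.03440757]
```

{"fn": "carry_out", "kwargs": {
  "steps": [
    [0.0003,-0.0006,-0.004,0,-0.2],
    [0.0003,-0.0006,-0.008,0,-0.2],
    [0.0003,-0.0006,-0.012,0,-0.2],
    [0.0003,-0.0006,-0.016,0,-0.2],
    [0.0003,-0.0006,-0.016,0,-0.2]
  ]
}}

```text
time: 22.62
tcp_pos: [0.5851, -0.0266, 0.1089]
eef_rot: [[0.999, 0.046, -0.001], [0.046, -0.999, -0.0], [-0.001, -0.0, -1.0]]
ft_force: [0.2, -0.3, -1.8]
opening: 0.0411
grasp_force: 61.3
```

{"fn": "carry_out", "kwargs": {
  "steps": [
    [0,0,-0.003,0,-0.2],
    [0,0,-0.006,0,-0.2],
    [0,0,-0.009,0,-0.2],
    [0,0,-0.012,0,-0.2],
    [0,0,-0.012,0,-0.2]
  ]
}}

```text
time: 23.25
tcp_pos: [0.5852, -0.0266, 0.097]
eef_rot: [[0.999, 0.046, -0.001], [0.046, -0.999, -0.0], [-0.001, 0.0, -1.0]]
ft_force: [-0.7, -0.4, -2.3]
opening: 0.0411
grasp_force: 61.3
```

{"fn": "carry_out", "kwargs": {
  "steps": [
    [0,0,-0.006,0,-0.2],
    [0,0,-0.012,0,-0.2],
    [0,0,-0.018,0,-0.2],
    [0,0,-0.024,0,-0.2],
    [0,0,-0.029,0,-0.2],
    [0,0,-0.029,0,-0.2]
  ]
}}

```text
time: 24.0
tcp_pos: [0.5851, -0.0266, 0.0678]
eef_rot: [[0.999, 0.046, -0.001], [0.046, -0.999, -0.0], [-0.001, 0.0, -1.0]]
ft_force: [0.1, 0.1, -2.2]
opening: 0.0413
grasp_force: 61.3
```

{"fn": "carry_out", "kwargs": {
  "steps": [
    [0,0,-0.002,0,-0.2],
    [0,0,-0.004,0,-0.2],
    [0,0,-0.004,0,-0.2],
    [0,0,-0.004,0,-0.2]
  ]
}}

```text
time: 24.5
tcp_pos: [0.5854, -0.0266, 0.0643]
eef_rot: [[0.999, 0.046, -0.0], [0.046, -0.999, -0.0], [-0.0, 0.0, -1.0]]
ft_force: [0.2, 0.0, -1.9]
opening: 0.0412
grasp_force: 61.3
```

{"fn": "carry_out", "kwargs": {
  "steps": [
    [0,0,-0.001,0,-0.2],
    [0,0,-0.002,0,-0.2],
    [0,0,-0.002,0,-0.2],
    [0,0,-0.002,0,-0.2]
  ]
}}

```text
time: 25.0
tcp_pos: [0.5855, -0.0266, 0.0641]
eef_rot: [[0.999, 0.046, 0.001], [0.046, -0.999, -0.0], [0.001, 0.0, -1.0]]
ft_force: [-6.4, -0.5, 18.4]
opening: 0.0413
grasp_force: 63.3
```

The collar is seated at exactly shim height (0.064 - 0.008 = 0.056 m), pressed down with about 18 N, and still gripped. Handing in.

Run:
```python
from h import *
s=bot.sense();print(s['time'],s['ft_force'],s['grasp_force']);print(bot.hand_in())
```

```text
25.0 [-6.40706645 -0.483265   18.37249229] 63.27880382537842
the job is handed in; nothing more can be done
None
```

The job is handed in at 25.0 s: the shim is flat on the block, the shaft flat faces the front mark, and the collar is on the shim with its screw to the flat, still gripped and pressed down with about 18 N; I don't have the judge's verdict.

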